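# Third hand at the gel casting stand

### The job

Take the white plate with the orange top edge out of the drying rack and slide it, bottom edge first, down into the slot of the casting stand until it stands on the slot's floor. Then press it flat and upright against the sprung blue bar (black rubber face) until the bar's black pointers stand in the green zone, never driving the bar back to its stop, and finish while holding it there with a steady push, so that a colleague can do up the thumbscrews. Leave the blue-edged plate and everything else where it is.

Things in the scene. Friction and masses are not known exactly. Their poses are not given: they have to be found in the camera images.
- plate_orange: White ceramic plate to use: 6 mm thick (x), 90 wide (y), 100 tall (z), 0.1-0.2 kg, both faces alike. Its top 30 mm is an orange edging 10 mm thick: grip it there across the thickness, fingertips at least 72 mm above the bottom edge so that they pass over the stand's bar. Origin: middle of the bottom edge. Starts upright in either rack slot.
- plate_blue: The same plate with a blue edging, a bystander in the other rack slot; leave it.
- rack: White drying rack, fixed, 124 (x) by 116 mm (y); origin: centre of underside. Slot floor 12 mm up; slots at x = -35 and +35 mm, where plates stand with their thickness along the rack's x between corner posts 9 mm apart, 45 mm above the floor; end walls 96 mm apart in y. Rack and stand swap sides between runs.
- stand: Casting stand, fixed. Origin: underside, below the slot centre. Grey base 12 mm thick, x -25 to +67, y -66 to +66 mm. Front (-x): two lips with black thumbscrews, slot faces at x = -7, |y| 27 to 49 mm. Side rails 98 mm apart in y with white-green-red scales on top. Lips and rails rise 30 mm above the floor. Back stop at x = 57 mm. +x points from lips to bar.
- seat (a point): Centre of the stand's slot on its floor, 12 mm above the bench, axes as the stand's (z up). The slot reaches from x = -7 mm (lips) to x = +7 mm (the bar's face at rest): a plate goes in here edgewise from above with its thickness along x; its width has 4 mm play at each end.
- bar_face (a point): Point on the middle of the bar's rubber face (the face towards -x), 35 mm above the slot floor; moves with the bar. Axes as the stand's.
- bar (a joint): Travel (m) of the sprung blue bar towards the stand's +x: 0 at rest, end stop 0.030. Spring 500 N/m, no preload. Bar 88 mm wide, 10 to 60 mm above the slot floor. Its black pointers run along the scales on both rails: green zone 0.012 to 0.022 (6 to 11 N), middle 0.017 (8.5 N).
- tube_rack: Green rack of microtubes, 67x126x54 mm, bystander; origin under its centre.
- timer: White bench timer, 62x66x20 mm, bystander; origin under its centre.
- bottle_small: Small white bottle with blue cap, 36 mm across, 75 mm tall, bystander; origin under its centre.
- dish: Clear round dish, 62 mm across, 14 mm high, bystander; origin under its centre.

How it is judged:
On the way, in this order (a step that is already met when the one before it is completed fails the run):
1. the orange-edged plate is lifted clear of the rack (z of plate_orange in the frame of rack above 0.065 m), for 0.1 s.
2. it stands on the floor of the stand's slot (z of plate_orange in the frame of seat below 0.004 m and y of plate_orange in the frame of seat between -0.007 and 0.007 m and angle between the x axis of plate_orange and the x axis of seat, either way round below 0.12 rad and x of plate_orange in the frame of seat between -0.006 and 0.034 m and contact force between the fingers and plate_orange above 1 N), for 0.1 s.
At the end, for the whole second after the job is handed in: The orange-edged plate stands on the slot floor (4 mm), centred within 7 mm, upright and square within 0.12 rad, its face on the bar; the bar is pressed back 12 to 22 mm (green zone) and still; the fingers hold the plate (over 2 N) and do not press on stand or bar (z of plate_orange in the frame of seat below 0.004 m and y of plate_orange in the frame of seat between -0.007 and 0.007 m and angle between the x axis of plate_orange and the x axis of seat, either way round below 0.12 rad and value of joint bar between 0.012 and 0.022 m and x of plate_orange in the frame of bar_face between -0.009 and 0.001 m and contact force between the fingers and plate_orange above 2 N and contact force between the fingers and stand below 1 N and linear speed of plate_orange below 0.01 m/s); the arm keeps its last pose, push and grip.
It fails at once if the bar is driven back to its stop (value of joint bar above 0.028 m).
It fails at once if the blue-edged plate is disturbed (distance of plate_blue from where it was at the start of the episode above 0.015 m).
It fails at once if a bystander is disturbed (distance of any of tube_rack, timer, bottle_small, dish from where it was at the start of the episode above 0.015 m).
It also fails if it takes over 45 s, if anything falls off the work surface, if the arm or the gripper's body presses on something with over 40 N, if the wrist force passes 120 N, or if a joint passes its speed limit or range.

### The arm

A 7-joint arm with a two-finger parallel gripper is mounted at the origin on a cart in front of the work surface, level with it; the furniture and walls round the work are solid. World frame = base frame: x ahead of the robot, y to its left, z up, the work surface at z = 0. Lengths are in m, angles in rad, forces in N, time in s.
With the tool pointing down it reaches from about 0.425 to 0.875 m from the base axis. Payload 4.7 kg.
Tool frame: the origin (TCP) lies midway between the tips of the shut fingers; the grasp point (between the pads) lies 19 mm behind it; z points along the fingers, y is the line along which they close (so a half turn about z gives the same grasp; the last joint's range is limited). The gripper opens to 87 mm and grips with 3 to 60 N. Pads are 19 mm wide; open, the fingers measure 117 mm over their backs; the gripper's body (75 mm by 190 mm) begins 51 mm behind the grasp point.
Start: joints at [1.159, 0.321, -0.07, 1.45, 0.023, 1.371, -0.057], TCP at [0.268, -0.592, 0.223] pointing down, gripper open.
Joint ranges: [-2.86, 2.86], [-0.3, 2.09], [-1.38, 1.24], [0.06, 2.45], [-1.56, 4.7], [0.09, 2.05], [-2.69, 2.69]. Speed limits (rad/s): [2.57, 2.57, 3.14, 3.14, 3.14, 3.14, 3.14].

### API

Orientations are given as a rotation vector (axis times angle).
In Python, from bench import monitor, cams, workorder gives the robot as it stands.
- The arm moves only by the tool move_arm, never from a script. Its arguments are lists of equal length, an entry for each row: "slide": the shift along the tool's x, y, z in cm, a list of three; "roll": the turn about the tool's z in rad. In form: {"slide": [[dx, dy, dz], ...], "roll": [roll, ...]}. A call has 1 to 20 rows; each row is the pose to reach, as a shift and turn from the pose commanded when the call began, along the tool's axes at that moment; what a row does not reach only later rows make up. A row lasts 1/10 s, in which the tool goes at most 50 mm and 8.59 degrees, less where a joint would pass 70% of its speed; a pose out of reach is approached as far as the arm can. A call with a gripper value outside its range is refused whole. "gripper" is the finger opening in cm, from 0 to 8.7, set as the call begins (left out, the last holds). The fingers move at their own pace and stop on an object; "squeeze" is the grip in N (left out, the last holds). Time passes only in rows, so rows that repeat a pose let the fingers close. It gives the time, the measured TCP pose, the force, the opening and the grip force at its end, in the units of the state.
- monitor.get_state(): the state, without advancing time (a new reading comes with each control period).
- cams.get_image(name): name is "side" or "top"; returns the picture (400x640x3 uint8, red, green, blue); there is no depth.
- cams.get_calibration(name): a dict with "mtx" (3x3 intrinsics, pixels), "R" (3x3) and "t" (3): a world point X has camera coordinates R X + t. Camera axes: x right, y down, z forward; pixel columns grow to the right and rows downward; lengths in m; the calibration is good to about 2 mm. A picture is of the moment at which its call begins. get_calibration takes no time and is no camera call.
- workorder.close_job(): hands the job in; it is judged then, once.
The state is a dict: "time": time; "joint_positions": joint angles; "qd": joint speeds; "joint_torque": joint torques, N m; "position": TCP position; "tool_rot": TCP orientation; "ft_force": force on the tool from outside, world axes, zero at the start; "torque": the same for the moment, N m; "grip_width": opening from 0.0 (shut) to 1.0 (fully open); "grip_force": force on a finger pad.
Only numpy, scipy, OpenCV 4.12 (cv2) and the standard library are available. Lean on these libraries where they do the work, as an engineer would, in place of code of your own. Each camera call takes 0.05 s, during which the arm holds its last target. There are 200 camera calls.

## Working session

There is one attempt and no reset: what is moved stays moved. The work goes in short steps, Python scripts to look and compute and a tool call to move; the robot and the scene stay as the last step left them, time stands still between calls to the robot, and variables do not carry over. Pictures are saved under pics/ and viewed, at most 10 in all, crops included, and the job is handed in when it is done.

Besides the shell and the picture viewer there is one more tool, called as name(argument=value, ...) on one line, values as JSON. move_arm: Moves the arm, as the interface text tells. Its arguments: {"type":"object","properties":{"slide":{"type":"array","items":{"type":"array","items":{"type":"number"}}},"roll":{"type":"array","items":{"type":"number"}},"gripper":{"type":"number"},"squeeze":{"type":"number"}},"required":["slide","roll"]}

```bash
mkdir -p pics; cat > h.py <<'E'
import numpy as np, cv2
from bench import monitor, cams, workorder
from scipy.spatial.transform import Rotation as Ro
def cal(n):
    c=cams.get_calibration(n); return np.array(c["mtx"]),np.array(c["R"]),np.array(c["t"]).ravel()
def ray(n,uv):
    K,R,t=cal(n); d=R.T@np.linalg.solve(K,[uv[0],uv[1],1.]); return -R.T@t,d
def onplane(n,uv,z):
    o,d=ray(n,uv); return o+d*(z-o[2])/d[2]
def proj(n,X):
    K,R,t=cal(n); p=K@(R@np.array(X)+t); return p[:2]/p[2]
def tri(a,b):
    A=[];B=[]
    for n,uv in (("top",a),("side",b)):
        o,d=ray(n,uv); d/=np.linalg.norm(d); P=np.eye(3)-np.outer(d,d); A.append(P);B.append(P@o)
    x=np.linalg.lstsq(np.vstack(A),np.hstack(B),rcond=None)[0]; return x, np.linalg.norm(np.vstack(A)@x-np.hstack(B))
def snap(n,f):
    im=np.array(cams.get_image(n)); cv2.imwrite("pics/"+f,im[:,:,::-1]); return im
E
python3 - <<'E'
from h import *
s=monitor.get_state(); print(s["position"],s["tool_rot"],s["time"],Ro.from_rotvec(s["tool_rot"]).as_matrix().round(3))
for n in("top","side"):
    snap(n,n+"0.png"); o,d=ray(n,(320,200)); print(n,o.round(3),d.round(3))
E
```

```text
[ 0.26818961 -0.59148085  0.22143995] [-3.06882580e+00 -6.63406866e-01  8.00916812e-04] 0.0 [[ 0.911  0.413 -0.001]
 [ 0.413 -0.911  0.002]
 [-0.    -0.002 -1.   ]]
top [0.365 0.02  1.317] [ 0.164  0.001 -0.987]
side [0.296 1.078 0.957] [ 0.215 -0.733 -0.645]
```

View pics/top0.png

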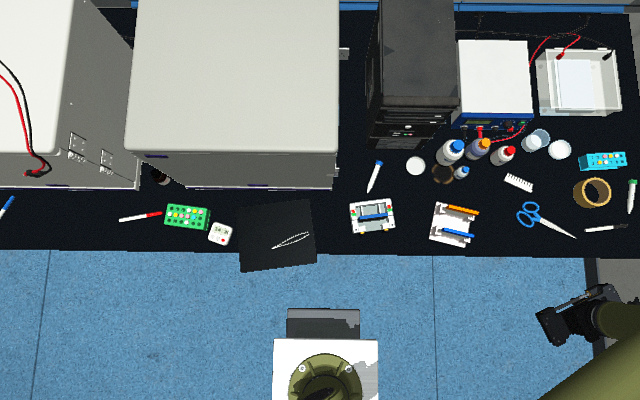

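View pics/side0.png

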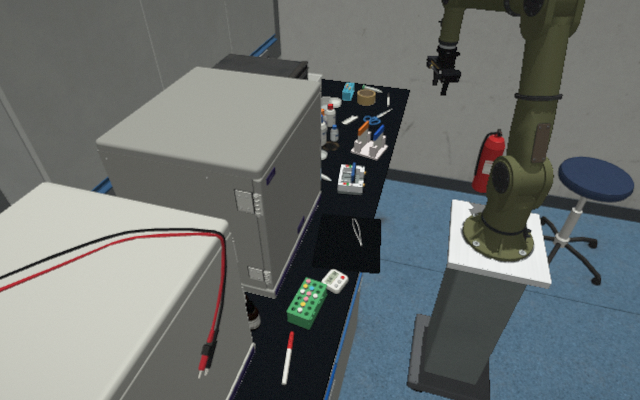

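Top view: the stand is at about (372,215) and the rack at (453,222), with the orange plate's edge at (463,209) and the blue at (457,236). In the side view the stand is at (352,178) and the rack at (370,142). I'll enlarge crops of both.

```bash
python3 - <<'E'
import cv2,numpy as np
a=cv2.imread("pics/top0.png")[190:255,340:490]; b=cv2.imread("pics/side0.png")[110:200,325:400]
cv2.imwrite("pics/c1.png",cv2.resize(a,None,fx=5,fy=5,interpolation=cv2.INTER_CUBIC))
cv2.imwrite("pics/c2.png",cv2.resize(b,None,fx=6,fy=6,interpolation=cv2.INTER_CUBIC))
E
```

```text
(no output)
```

View pics/c1.png

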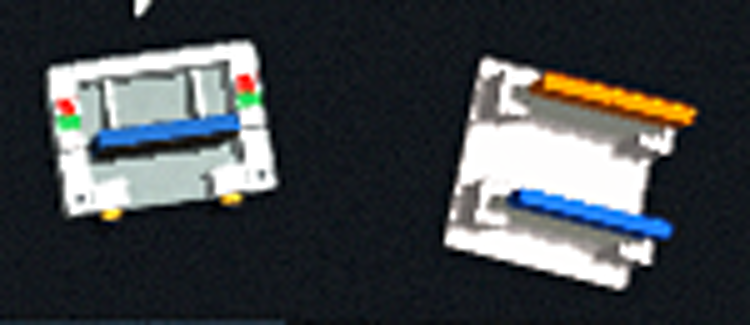

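View pics/c2.png

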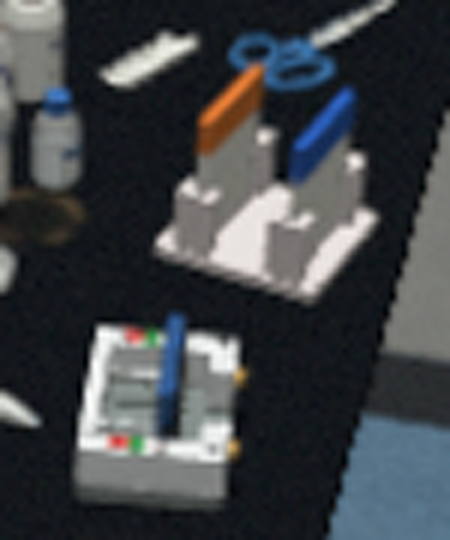

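The top crop shows the stand with its yellow screws and lips facing the robot (bottom) and the bar moving away from it. The orange plate is the far one, at about (464,210). Next I measure.

```bash
cat > m.py <<'E'
from h import *
BOX={"top":dict(orange=(440,195,490,222),bluep=(435,222,485,245),bar=(350,205,395,225),greenL=(345,205,362,222),greenR=(382,200,400,218),redL=(345,205,362,222),redR=(382,200,400,218)),
"side":dict(orange=(350,115,375,140),bluep=(370,120,388,145),bar=(345,158,360,185),greenR=(345,160,354,172),greenL=(340,178,352,190),redR=(342,160,350,172),redL=(340,178,352,190))}
F=8
def mask(im,k,box):
    x0,y0,x1,y1=box; c=cv2.resize(im[y0:y1,x0:x1],None,fx=F,fy=F,interpolation=cv2.INTER_CUBIC)
    h=cv2.cvtColor(c,cv2.COLOR_RGB2HSV).astype(int); H,S,V=h[...,0],h[...,1],h[...,2]
    r={"o":(5,20),"b":(100,125),"g":(45,80),"r":(0,4)}[k[0]]
    m=(H>=r[0])&(H<=r[1])&(S>120)&(V>60)
    if k[0]=="r": m|=(H>=174)&(S>120)&(V>60)
    n,l,s,_=cv2.connectedComponentsWithStats(m.astype(np.uint8))
    if n<2: return None
    return (l==1+np.argmax(s[1:,4])).astype(np.uint8)
def feat(im,k,box):
    m=mask(im,k,box)
    if m is None: return None
    tr=lambda p:(np.asarray(p,float)+.5)/F-.5+np.array(box[:2])
    cs=cv2.findContours(m,cv2.RETR_EXTERNAL,cv2.CHAIN_APPROX_NONE)[0]; c=max(cs,key=cv2.contourArea)
    M=cv2.moments(m,True); return tr([M["m10"]/M["m00"],M["m01"]/M["m00"]]),tr(cv2.boxPoints(cv2.minAreaRect(c))),m.sum()/F**2,tr(cv2.approxPolyDP(c,F*.9,True)[:,0])
E
python3 - <<'E'
from m import *
for n in("top","side"):
    im=cv2.imread(f"pics/{n}0.png")[:,:,::-1].copy()
    for k,b in BOX[n].items():
        f=feat(im,k,b)
        print(n,k,None if f is None else (f[0].round(1).tolist(),round(f[2],1),f[1].round(1).tolist() if k[0] in "ob" else "", f[3].round(1).tolist() if k[0] in "ob" else ""))
E
```

```text
top orange ([462.2, 209.8], np.float64(138.7), [[445.0, 208.4], [446.5, 202.4], [479.6, 210.7], [478.1, 216.7]], [[445.3, 207.1], [446.2, 208.6], [471.7, 215.1], [477.8, 214.6], [479.2, 212.2], [475.4, 209.7], [449.2, 203.6]])
top bluep ([458.3, 232.6], np.float64(139.8), [[440.6, 231.5], [441.7, 226.3], [475.0, 233.5], [473.8, 238.7]], [[441.1, 229.2], [442.3, 231.1], [466.3, 237.1], [472.9, 237.6], [474.6, 235.3], [471.7, 232.8], [465.7, 232.6], [444.1, 227.3], [442.6, 227.9], [442.7, 229.4], [442.3, 228.1]])
top bar ([373.0, 215.7], np.float64(104.7), [[357.8, 215.5], [387.2, 211.8], [387.7, 215.9], [358.3, 219.6]], [[387.6, 214.7], [385.4, 212.1], [360.3, 215.2], [358.1, 217.9], [359.9, 219.4], [382.1, 216.6]])
top greenL ([353.4, 213.9], np.float64(10.8), '', '')
top greenR ([389.6, 209.4], np.float64(11.2), '', '')
top redL ([352.7, 210.7], np.float64(7.0), '', '')
top redR ([388.5, 206.0], np.float64(8.5), '', '')
side orange ([362.7, 127.8], np.float64(86.5), [[353.9, 131.4], [366.8, 119.5], [371.2, 124.3], [358.3, 136.2]], [[367.8, 120.6], [364.2, 121.9], [358.1, 128.1], [357.2, 134.9], [359.7, 134.9], [367.9, 127.3]])
side bluep ([378.3, 131.6], np.float64(85.3), [[370.0, 136.6], [382.2, 123.1], [386.6, 127.1], [374.4, 140.6]], [[383.3, 124.1], [381.4, 124.1], [373.4, 132.9], [372.7, 139.1], [374.9, 139.4], [382.8, 131.3]])
side bar ([353.1, 170.0], np.float64(46.9), [[349.5, 180.3], [352.1, 161.3], [355.8, 161.8], [353.3, 180.8]], [[354.1, 161.6], [351.7, 164.1], [352.8, 166.1], [351.1, 174.3], [351.6, 180.6], [354.2, 174.1], [355.6, 163.7]])
side greenR ([349.9, 165.2], np.float64(2.0), '', '')
side greenL ([347.3, 183.4], np.float64(1.7), '', '')
side redR ([347.0, 165.2], np.float64(3.3), '', '')
side redL ([344.3, 183.1], np.float64(3.1), '', '')
```

```bash
python3 - <<'E'
from m import *
P=lambda v:np.round(np.array(v)*1000,1).tolist()
def t(l,a,b): x,e=tri(a,b); print(l,P(x),round(e*1000,1))
t("oR",(479.3,211.3),(367.8,120.5)); t("oL",(448,203.5),(357.5,128.3))
t("gL",(353.4,213.9),(347.3,183.4)); t("gR",(389.6,209.4),(349.9,165.2))
t("rL",(352.7,210.7),(344.3,183.1)); t("rR",(388.5,206),(347,165.2))
t("barR",(387,212.3),(354.6,161.6)); 
for l,a in(("oR far",(479.3,211)),("oL far",(448.4,203.4)),("oR near",(478.4,214.8))): print(l,P(onplane("top",a,.112)))
for l,a in(("bR far",(387,212)),("bL far",(358.5,215.4))): print(l,P(onplane("top",a,.072)))
for l,a in(("gL",(353.4,213.9)),("gR",(389.6,209.4)),("rL",(352.7,210.7)),("rR",(388.5,206))): print(l,P(onplane("top",a,.042)))
for l,a in(("gL",(347.3,183.4)),("gR",(349.9,165.2)),("rL",(344.3,183.1)),("rR",(347,165.2))): print(l,P(onplane("side",a,.042)))
# white outlines
im=cv2.imread("pics/top0.png"); 
for nm,(x0,y0,x1,y1) in dict(stand=(344,193,400,238),rack=(424,195,478,254)).items():
    c=cv2.resize(im[y0:y1,x0:x1],None,fx=8,fy=8,interpolation=cv2.INTER_CUBIC)
    m=(c.min(2)>90).astype(np.uint8); m=cv2.morphologyEx(m,cv2.MORPH_CLOSE,np.ones((9,9)))
    n,l,s,_=cv2.connectedComponentsWithStats(m); m=(l==1+np.argmax(s[1:,4])).astype(np.uint8)
    k=max(cv2.findContours(m,0,1)[0],key=cv2.contourArea)
    q=(cv2.approxPolyDP(cv2.convexHull(k),12,True)[:,0]+.5)/8-.5+[x0,y0]
    print(nm,q.round(1).tolist(),"z42",[P(onplane("top",p,.042)[:2]) for p in q],"z0/12",[P(onplane("top",p,.012)[:2]) for p in q])
E
```

```text
oR [535.6, -451.0, 108.4] 4.9
oL [558.2, -355.8, 119.1] 1.8
gL [533.1, -83.1, 42.4] 2.4
gR [549.1, -196.0, 44.9] 1.6
rL [543.5, -80.8, 43.1] 1.8
rR [559.9, -192.7, 44.9] 1.5
barR [532.4, -183.1, 74.6] 6.3
oR far [539.5, -449.4, 112.0]
oL far [561.0, -359.2, 112.0]
oR near [528.1, -446.2, 112.0]
bR far [538.2, -183.2, 72.0]
bL far [526.5, -96.1, 72.0]
gL [534.9, -82.9, 42.0]
gR [550.7, -196.4, 42.0]
rL [545.0, -80.8, 42.0]
rR [561.4, -193.1, 42.0]
gL [531.5, -83.5, 42.0]
gR [548.7, -199.9, 42.0]
rL [542.6, -82.2, 42.0]
rR [559.7, -196.7, 42.0]
stand [[390.4, 198.8], [394.4, 227.1], [353.2, 232.7], [349.1, 208.9], [349.9, 202.7], [386.2, 197.7]] z42 [[584.4, -199.6], [495.5, -210.5], [476.1, -82.2], [550.4, -69.4], [570.3, -72.1], [587.8, -186.3]] z0/12 [[589.6, -204.8], [498.5, -215.9], [478.7, -84.6], [554.7, -71.5], [575.1, -74.3], [593.1, -191.1]]
rack [[436.2, 201.2], [446.6, 203.3], [474.6, 215.6], [469.9, 242.1], [464.1, 247.3], [428.4, 238.4]] z42 [[578.9, -343.2], [572.6, -375.5], [535.0, -461.2], [452.4, -442.5], [436.0, -423.6], [461.7, -314.9]] z0/12 [[583.9, -351.7], [577.4, -384.8], [539.0, -472.5], [454.5, -453.4], [437.7, -434.0], [464.0, -322.8]]
```

```bash
python3 - <<'E'
from m import *
im=cv2.imread("pics/top0.png")
a=np.radians(8);ex=np.array([np.cos(a),np.sin(a)]);ey=np.array([-np.sin(a),np.cos(a)])
O=np.array([.5124,-.1431])
def prof(z,ys,xs):
    r=[]
    for x in xs:
        p=np.array([proj("top",[*(O+ex*x+ey*y),z]) for y in ys],np.float32)
        r.append(cv2.remap(im,p[:,0][None],p[:,1][None],cv2.INTER_CUBIC)[0].mean(0))
    return np.array(r)
xs=np.arange(-40,34,2)/1000
A=prof(.072,np.linspace(-.03,.03,21),xs);B=prof(.042,np.linspace(.031,.045,9),xs);C=prof(.042,np.linspace(-.045,-.031,9),xs)
for x,p,q,s in zip(xs,A,B,C): print(int(x*1000),p.astype(int),q.astype(int),s.astype(int))
print("rails")
ys=np.arange(40,76,2)/1000
for y in ys:
  print(int(y*1000),[int(prof(.042,[s*y],np.arange(36,52,4)/1000).mean()) for s in(1,-1)])
E
```

```text
-40 [25 21 17] [21 16 14] [24 18 15]
-38 [24 18 14] [19 15 14] [20 15 13]
-36 [23 19 16] [28 12  7] [28 16 11]
-34 [15 19 21] [36 44 49] [36 42 49]
-32 [24 36 37] [ 39 115 150] [ 38  97 128]
-30 [100 114 108] [ 30 163 194] [ 34 161 192]
-28 [186 192 179] [ 79 184 205] [ 64 176 197]
-26 [204 207 193] [197 215 221] [158 186 197]
-24 [199 202 189] [249 247 247] [238 238 239]
-22 [197 201 187] [255 255 255] [255 255 255]
-20 [197 200 186] [255 255 255] [255 255 255]
-18 [193 196 183] [255 255 255] [255 255 255]
-16 [196 200 186] [255 255 255] [255 255 255]
-14 [202 207 193] [255 255 255] [255 255 255]
-12 [200 204 190] [253 253 252] [254 254 254]
-10 [197 201 185] [238 239 235] [245 245 243]
-8 [196 200 183] [209 212 199] [214 216 206]
-6 [198 203 186] [191 195 177] [190 194 177]
-4 [208 213 195] [190 195 177] [182 186 170]
-2 [185 189 173] [205 209 190] [177 180 165]
0 [112 115 104] [195 199 181] [173 177 162]
2 [43 44 40] [133 136 124] [164 168 153]
4 [11 13 14] [59 61 56] [120 122 111]
6 [ 8 17 25] [22 24 22] [62 64 58]
8 [57 44 35] [20 20 18] [23 30 31]
10 [165  95  39] [33 25 19] [14 20 25]
12 [225 126  44] [66 41 20] [62 40 25]
14 [220 123  41] [131  75  29] [174  98  36]
16 [216 116  33] [168  96  38] [233 131  44]
18 [199 117  48] [166 100  43] [218 121  40]
20 [178 149 117] [192 125  64] [216 115  30]
22 [181 186 175] [194 149 102] [196 116  46]
24 [187 195 183] [164 155 137] [170 146 119]
26 [189 194 180] [152 157 148] [168 176 170]
28 [188 193 178] [154 158 147] [174 179 167]
30 [188 192 177] [155 159 147] [177 181 167]
32 [187 191 177] [156 160 147] [177 182 167]
rails
40 [194, 188]
42 [188, 141]
44 [188, 104]
46 [192, 103]
48 [210, 152]
50 [234, 190]
52 [218, 179]
54 [167, 155]
56 [147, 136]
58 [153, 133]
60 [172, 162]
62 [203, 214]
64 [202, 198]
66 [142, 110]
68 [74, 33]
70 [28, 11]
72 [11, 18]
74 [17, 23]
```

```bash
cat >> h.py <<'E'
def go(x,y,z,yaw):  # yaw: angle of tool y (deg); prints slide (cm) and roll
    s=monitor.get_state(); R=Ro.from_rotvec(s["tool_rot"]).as_matrix(); p=np.array(s["position"])
    d=R.T@(np.array([x,y,z])-p)*100; c=np.degrees(np.arctan2(R[1,1],R[0,1]))
    r=-((yaw-c+90)%180-90); print("slide",d.round(2).tolist(),"roll",round(np.radians(r),3),"cur",p.round(4).tolist(),round(c,2),"tilt",R[:,2].round(4).tolist())
E
python3 -c "
from h import *
go(.5445,-.4032,.20,-13.4)"
```

```text
slide [32.94, -5.74, 2.16] roll -0.911 cur [0.2683, -0.5915, 0.2216] -65.6 tilt [-0.0008, 0.0015, -1.0]
```

move_arm(slide=[[4,-0.7,0.2],[8,-1.4,0.5],[12,-2.1,0.8],[16,-2.8,1],[20,-3.5,1.3],[24,-4.2,1.5],[28,-4.9,1.8],[31,-5.4,2],[32.9,-5.7,2.2],[32.9,-5.7,2.2],[32.9,-5.7,2.2],[32.9,-5.7,2.2]], roll=[-0.1,-0.2,-0.3,-0.4,-0.5,-0.6,-0.7,-0.8,-0.91,-0.91,-0.91,-0.91], gripper=4.5)

```text
time: 1.3
position: [0.5427, -0.4062, 0.2004]
tool_rot: [2.471, 1.94, -0.003]
ft_force: [-0.6, -0.3, -0.6]
grip_width: 0.517
grip_force: 0.0
```

```bash
python3 -c "
from h import *
go(.5445,-.4032,.088,-13.4)
a=snap('top','top1.png');b=snap('side','side1.png')
c=cv2.resize(a[160:260,340:500],None,fx=3,fy=3);d=cv2.resize(b[80:180,320:420],None,fx=3,fy=3)
cv2.imwrite('pics/c3.png',np.hstack([c,d])[:,:,::-1])"
```

```text
slide [0.35, 0.11, 11.24] roll -0.006 cur [0.5427, -0.4062, 0.2004] -13.73 tilt [-0.0013, -0.0011, -1.0]
```

View pics/c3.png

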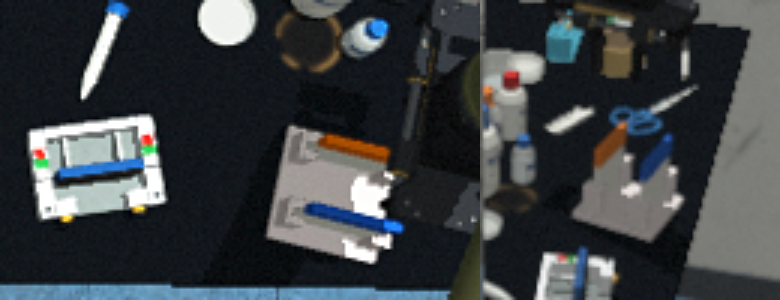

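```bash
python3 -c "
from h import *
p=monitor.get_state()['position']
print(proj('top',p),proj('side',p), proj('side',[.5445,-.4032,.112]),proj('top',[.5445,-.4032,.112]))"
```

```text
[475.74551911 205.05751885] [364.74309116 105.02744981] [362.74150401 124.68972487] [463.54112735 209.10615141]
```

The crop shows both plates undisturbed in the rack, and the dark gripper above and to the right of them, as parallax predicts. Going down to grip.

move_arm(slide=[[0.2,0.1,1.5],[0.35,0.1,3.5],[0.35,0.1,5.5],[0.35,0.1,7.5],[0.35,0.1,9],[0.35,0.1,10],[0.35,0.1,10.8],[0.35,0.1,11.2],[0.35,0.1,11.2],[0.35,0.1,11.2]], roll=[0,0,0,0,0,0,0,0,0,0])

```text
time: 2.4
position: [0.5468, -0.4013, 0.0893]
tool_rot: [2.466, 1.945, 0.001]
ft_force: [-0.0, 0.5, -0.1]
grip_width: 0.515
grip_force: 0.0
```

move_arm(slide=[[0,0,0],[0,0,0],[0,0,0],[0,0,0],[0,0,0],[0,0,0],[0,0,0],[0,0,0],[0,0,0],[0,0,0]], roll=[0,0,0,0,0,0,0,0,0,0], gripper=0, squeeze=25)

```text
time: 3.4
position: [0.5457, -0.401, 0.0886]
tool_rot: [-2.466, -1.945, 0.001]
ft_force: [-3.8, 1.3, 3.9]
grip_width: 0.113
grip_force: 24.7
```

move_arm(slide=[[0,0,-0.5],[0,0,-1.2],[0,0,-2],[0,0,-3],[0,0,-4],[0,0,-5.2],[0,0,-6.5],[0,0,-8],[0,0,-9.2],[0,0,-10],[0,0,-10],[0,0,-10],[0,0,-10]], roll=[0,0,0,0,0,0,0,0,0,0,0,0,0])

```text
time: 4.7
position: [0.5459, -0.4008, 0.1876]
tool_rot: [-2.465, -1.945, 0.001]
ft_force: [-0.6, -0.1, -1.5]
grip_width: 0.112
grip_force: 24.9
```

```bash
python3 -c "
from h import *
go(.5103,-.1428,.185,8)"
```

```text
slide [24.26, -9.47, 0.28] roll -0.375 cur [0.5459, -0.4008, 0.1876] -13.47 tilt [-0.0013, 0.0009, -1.0]
```

move_arm(slide=[[1.5,-0.6,0],[4,-1.6,0],[7,-2.7,0],[10,-3.9,0],[13,-5,0],[16,-6.2,0],[19,-7.4,0],[21.5,-8.4,0],[23.3,-9.1,0],[24.3,-9.5,0],[24.3,-9.5,0],[24.3,-9.5,0],[24.3,-9.5,0]], roll=[0,-0.05,-0.1,-0.15,-0.2,-0.25,-0.3,-0.34,-0.375,-0.375,-0.375,-0.375,-0.375])

```text
time: 6.0
position: [0.5105, -0.1443, 0.1884]
tool_rot: [2.063, 2.369, -0.001]
ft_force: [0.5, -0.0, -1.6]
grip_width: 0.111
grip_force: 24.9
```

```bash
python3 -c "
from h import *
go(.5103,-.1428,.18,8)
a=snap('top','top2.png');b=snap('side','side2.png')
p=monitor.get_state()['position'];print(proj('top',p),proj('side',p))
c=cv2.resize(a[160:250,325:425],None,fx=4,fy=4,interpolation=2);d=cv2.resize(b[110:200,310:400],None,fx=4,fy=4,interpolation=2)
cv2.imwrite('pics/c4.png',np.hstack([c,d])[:,:,::-1])"
```

```text
slide [0.16, -0.0, 0.84] roll -0.002 cur [0.5105, -0.1443, 0.1884] 7.87 tilt [-0.0, -0.0005, -1.0]
[379.72790883 216.0332918 ] [358.74615874 142.05248009]
```

View pics/c4.png

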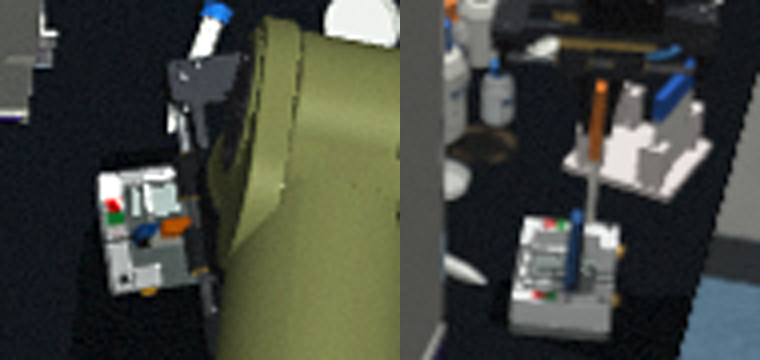

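The top crop shows the orange edging's left end at about pixel (366,216), the rest hidden by the arm. The side crop shows the edging at pixels x≈358–361 and y≈130–150, above and just in front of the bar. I'll compare these with the predicted corners.

```bash
cat > cmp.py <<'E'
from m import *
import sys
def cmpo(f,box,tb,off=(0,0)):
    p=np.array(monitor.get_state()['position']); a=np.radians(7.9);ex=np.array([np.cos(a),np.sin(a)]);ey=np.array([-ex[1],ex[0]])
    for n in box:
        im=cv2.imread(f"pics/{n}{f}.png")[:,:,::-1].copy()
        q=feat(im,"orange",box[n]); print(n,"poly",q[3].round(1).tolist())
        for z in(70,100): print("  pred z",z,[proj(n,[*(p[:2]+ex*(x+off[0])/1e3+ey*(y+off[1])/1e3),p[2]-.0766+z/1e3]).round(1).tolist() for x,y in((-5,45),(5,45),(5,-45),(-5,-45))])
E
python3 -c "
from cmp import *
cmpo('2',dict(top=(355,205,380,230),side=(350,122,370,160)),0)"
```

```text
top poly [[372.3, 214.2], [365.3, 214.6], [364.9, 218.8], [369.9, 218.3]]
  pred z 70 [[363.6, 220.1], [363.1, 216.5], [395.1, 212.6], [395.7, 216.1]]
  pred z 100 [[364.8, 218.8], [364.3, 215.2], [397.1, 211.1], [397.7, 214.7]]
side poly [[360.2, 129.2], [358.3, 130.2], [356.6, 142.4], [357.8, 149.6], [359.3, 148.9], [361.7, 130.6]]
  pred z 70 [[359.1, 150.6], [356.2, 150.4], [358.2, 137.0], [360.9, 137.2]]
  pred z 100 [[359.6, 143.3], [356.7, 143.0], [358.7, 129.8], [361.5, 130.0]]
```

move_arm(slide=[[0.1,0,0],[0.2,0,0.5],[0.28,0,1.2],[0.28,0,2],[0.28,0,2.6],[0.28,0,3.2],[0.28,0,3.8],[0.28,0,4.4],[0.28,0,5],[0.28,0,5.5],[0.28,0,6],[0.28,0,6.4],[0.28,0,6.4],[0.28,0,6.4]], roll=[0,0,0,0,0,0,0,0,0,0,0,0,0,0])

```text
time: 7.5
position: [0.5102, -0.1398, 0.1246]
tool_rot: [2.061, 2.371, 0.0]
ft_force: [-0.4, -0.0, -2.2]
grip_width: 0.118
grip_force: 24.9
```

```bash
python3 -c "
from cmp import *
go(.5103,-.1428,.0886,8)
a=snap('top','top3.png');b=snap('side','side3.png')
cmpo('3',dict(top=(345,200,380,235),side=(345,135,375,180)),0)
c=cv2.resize(a[180:250,335:405],None,fx=5,fy=5,interpolation=2);d=cv2.resize(b[140:210,325:395],None,fx=5,fy=5,interpolation=2)
cv2.imwrite('pics/c5.png',np.hstack([c,d])[:,:,::-1])"
```

```text
slide [-0.3, -0.03, 3.6] roll 0.0 cur [0.5102, -0.1398, 0.1246] 8.02 tilt [0.0001, -0.0001, -1.0]
top poly [[367.6, 216.9], [361.6, 217.7], [360.8, 221.1], [365.6, 221.2], [367.8, 218.9]]
  pred z 70 [[360.0, 222.6], [359.5, 219.3], [389.8, 215.5], [390.3, 218.9]]
  pred z 100 [[361.0, 221.5], [360.5, 218.0], [391.6, 214.2], [392.1, 217.6]]
side poly [[359.3, 145.3], [356.6, 147.4], [356.2, 164.9], [357.9, 164.4], [360.4, 147.8]]
  pred z 70 [[357.8, 166.1], [355.0, 165.9], [357.0, 152.1], [359.6, 152.4]]
  pred z 100 [[358.3, 159.2], [355.5, 158.9], [357.4, 145.4], [360.1, 145.6]]
```

View pics/c5.png

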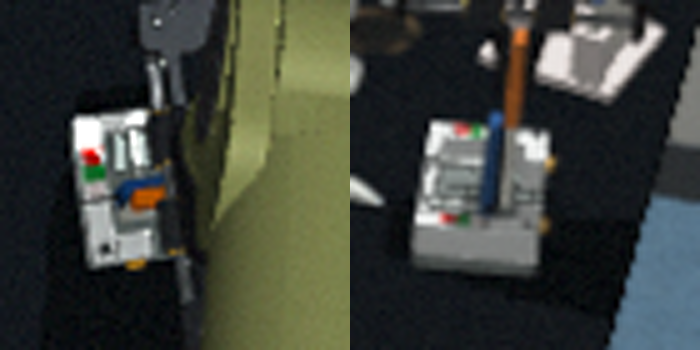

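The plate is now just in front of the bar, with no contact force and its left end about 2 mm to the right of the tool centre. Lowering the rest of the way.

move_arm(slide=[[-0.07,0,0.3],[-0.07,0,0.7],[-0.07,0,1.1],[-0.07,0,1.5],[-0.07,0,1.9],[-0.07,0,2.2],[-0.07,0,2.5],[-0.07,0,2.8],[-0.07,0,3.1],[-0.07,0,3.3],[-0.07,0,3.3]], roll=[0,0,0,0,0,0,0,0,0,0,0])

```text
time: 8.7
position: [0.51, -0.1404, 0.0912]
tool_rot: [-2.06, -2.371, 0.0]
ft_force: [0.0, -0.7, -1.7]
grip_width: 0.111
grip_force: 24.9
```

move_arm(slide=[[0,0,0.1],[0,0,0.2],[0,0,0.25],[0,0,0.3],[0,0,0.3]], roll=[0,0,0,0,0])

```text
time: 9.2
position: [0.5103, -0.1405, 0.0886]
tool_rot: [2.06, 2.371, -0.0]
ft_force: [-0.1, 0.2, -2.2]
grip_width: 0.111
grip_force: 24.9
```

move_arm(slide=[[0,0,0.05],[0,0,0.1],[0,0,0.1],[0,0,0.1]], roll=[0,0,0,0])

```text
time: 9.6
position: [0.5105, -0.1405, 0.0886]
tool_rot: [2.06, 2.371, -0.0]
ft_force: [-2.3, 0.6, 5.4]
grip_width: 0.111
grip_force: 24.9
```

move_arm(slide=[[0,0,-0.05],[0,0.2,-0.05],[0,0.4,-0.05],[0,0.5,-0.05],[0,0.7,-0.05],[0,0.8,-0.05],[0,0.8,-0.05],[0,0.8,-0.05]], roll=[0,0,0,0,0,0,0,0], squeeze=45)

```text
time: 10.4
position: [0.5151, -0.1401, 0.0885]
tool_rot: [-2.058, -2.367, 0.009]
ft_force: [-8.5, 0.8, 12.6]
grip_width: 0.111
grip_force: 45.3
```

move_arm(slide=[[0,0,-0.05],[0,0,-0.1],[0,0,-0.1],[0,0,-0.1]], roll=[0,0,0,0])

```text
time: 10.8
position: [0.5172, -0.1398, 0.0886]
tool_rot: [-2.06, -2.37, 0.003]
ft_force: [-3.2, -1.6, 1.9]
grip_width: 0.11
grip_force: 44.9
```

```bash
python3 -c "
from h import *
s=monitor.get_state();print(s['ft_force'],s['torque']);go(.51,-.14,.0886,8)
a=snap('top','top4.png');b=snap('side','side4.png')
c=cv2.resize(a[190:240,340:390],None,fx=7,fy=7,interpolation=2);d=cv2.resize(b[140:190,330:380],None,fx=7,fy=7,interpolation=2)
cv2.imwrite('pics/c6.png',np.hstack([c,d])[:,:,::-1])"
```

```text
[-3.17463496 -1.57543921  1.85983898] [-0.32820736  1.13607667  0.0214401 ]
slide [0.08, -0.71, 0.0] roll 0.0 cur [0.5172, -0.1398, 0.0886] 8.01 tilt [-0.002, -0.0004, -1.0]
```

View pics/c6.png

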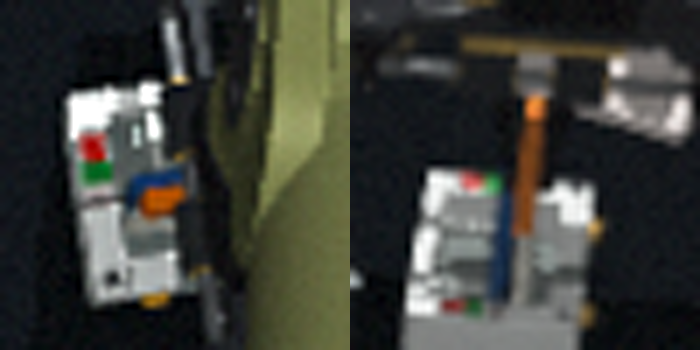

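The plate is upright against the bar, and the left pointer (crop y≈200) is about 8 mm short of the green patch (159–181). I'll push on gently.

move_arm(slide=[[0,0.15,0],[0,0.3,0],[0,0.45,-0.03],[0,0.6,-0.03],[0,0.7,-0.03],[0,0.7,-0.03],[0,0.7,-0.03]], roll=[0,0,0,0,0,0,0])

```text
time: 11.6
position: [0.5237, -0.1389, 0.0886]
tool_rot: [-2.059, -2.369, 0.004]
ft_force: [-7.0, -1.9, 1.2]
grip_width: 0.11
grip_force: 44.9
```

move_arm(slide=[[0,0.15,0],[0,0.3,0],[0,0.4,-0.02],[0,0.5,-0.02],[0,0.5,-0.02],[0,0.5,-0.02]], roll=[0,0,0,0,0,0])

```text
time: 12.2
position: [0.5276, -0.1383, 0.0886]
tool_rot: [-2.058, -2.368, 0.006]
ft_force: [-8.9, -1.7, 2.2]
grip_width: 0.112
grip_force: 45.0
```

```bash
python3 -c "
from m import *
s=monitor.get_state();print(s['ft_force'],s['position'],s['tool_rot'])
a=snap('top','top5.png');b=snap('side','side5.png')
# pointer profile along left rail vs first picture
th=np.radians(8);ex=np.array([np.cos(th),np.sin(th)]);ey=np.array([-ex[1],ex[0]]);O=np.array([.5114,-.1432])
ims=[cv2.imread('pics/top%d.png'%i) for i in(0,4,5)]
for x in range(-4,48,2):
  r=[]
  for im in ims:
    p=np.array([proj('top',[*(O+ex*x/1e3+ey*y/1e3),.042]) for y in(54,57,60)],np.float32)
    r.append(cv2.remap(im,p[:,0][None],p[:,1][None],cv2.INTER_CUBIC)[0].mean(0).astype(int).tolist())
  print(x,r)
c=cv2.resize(a[190:240,340:390],None,fx=7,fy=7,interpolation=2);d=cv2.resize(b[140:190,330:380],None,fx=7,fy=7,interpolation=2)
cv2.imwrite('pics/c7.png',np.hstack([c,d])[:,:,::-1])"
```

```text
[-8.92869638 -1.68149738  2.16703846] [ 0.52758452 -0.13827482  0.0886386 ] [-2.05842635 -2.3680018   0.00624103]
-4 [[255, 255, 255], [180, 182, 176], [179, 181, 175]]
-2 [[255, 255, 255], [183, 184, 179], [181, 183, 177]]
0 [[255, 255, 255], [184, 184, 180], [184, 185, 180]]
2 [[255, 255, 255], [182, 183, 178], [183, 185, 179]]
4 [[255, 255, 255], [182, 183, 177], [181, 184, 178]]
6 [[255, 255, 255], [182, 183, 177], [180, 182, 176]]
8 [[255, 255, 255], [182, 183, 178], [180, 181, 176]]
10 [[251, 251, 250], [183, 185, 180], [181, 182, 177]]
12 [[227, 226, 224], [186, 188, 181], [181, 181, 177]]
14 [[213, 214, 215], [164, 166, 166], [168, 170, 171]]
16 [[232, 234, 239], [120, 121, 127], [156, 160, 167]]
18 [[251, 252, 254], [84, 83, 88], [158, 160, 169]]
20 [[255, 255, 255], [116, 114, 122], [165, 164, 174]]
22 [[254, 253, 255], [165, 165, 175], [166, 166, 174]]
24 [[255, 253, 255], [150, 161, 155], [147, 163, 151]]
26 [[207, 246, 199], [95, 132, 90], [91, 112, 91]]
28 [[124, 231, 94], [47, 106, 31], [36, 50, 35]]
30 [[91, 227, 34], [30, 100, 5], [25, 71, 9]]
32 [[89, 227, 26], [33, 103, 4], [34, 106, 7]]
34 [[88, 218, 51], [38, 101, 18], [37, 101, 15]]
36 [[70, 151, 158], [29, 65, 95], [27, 64, 92]]
38 [[60, 85, 252], [22, 32, 169], [22, 28, 168]]
40 [[50, 56, 255], [24, 29, 173], [22, 25, 172]]
42 [[42, 46, 255], [25, 25, 167], [24, 25, 167]]
44 [[59, 63, 255], [29, 30, 166], [30, 32, 166]]
46 [[143, 149, 254], [53, 55, 169], [53, 55, 169]]
```

View pics/c7.png

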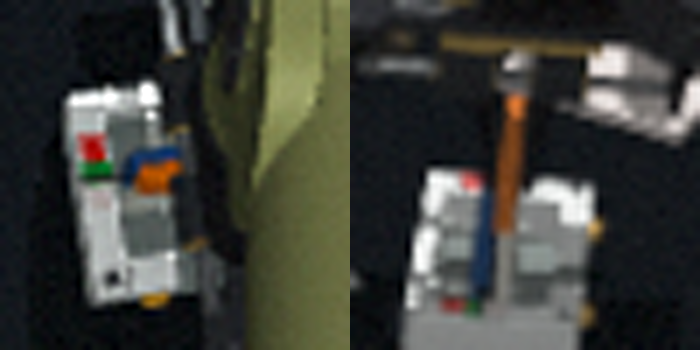

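The pointer has moved from about 18 to about 28 mm on the rail. Green spans 26–36 mm, so travel is roughly 14.5 mm. Another 2.5 mm brings it to mid-green.

move_arm(slide=[[0,0.1,0],[0,0.2,0],[0,0.25,0],[0,0.25,0],[0,0.25,0],[0,0.25,0],[0,0.25,0],[0,0.25,0],[0,0.25,0],[0,0.25,0]], roll=[0,0,0,0,0,0,0,0,0,0])

```text
time: 13.3
position: [0.5295, -0.138, 0.0886]
tool_rot: [-2.058, -2.367, 0.008]
ft_force: [-10.3, -2.7, 4.6]
grip_width: 0.111
grip_force: 45.0
```

```bash
python3 -c "
from m import *
s=monitor.get_state();print(s['ft_force'],s['torque'],s['position'],np.abs(s['qd']).max(),Ro.from_rotvec(s['tool_rot']).as_matrix()[:,2])
im=snap('top','top6.png');im2=snap('side','side6.png')
th=np.radians(8);ex=np.array([np.cos(th),np.sin(th)]);ey=np.array([-ex[1],ex[0]]);O=np.array([.5114,-.1432])
for x in range(10,42,2):
    p=np.array([proj('top',[*(O+ex*x/1e3+ey*y/1e3),.042]) for y in(54,57,60)],np.float32)
    print(x,cv2.remap(im,p[:,0][None],p[:,1][None],cv2.INTER_CUBIC)[0].mean(0).astype(int).tolist())
# plate left end: white plate/orange edge in side view
print(feat(im2,'orange',(340,140,375,180))[3].round(1).tolist())
"
```

```text
[-10.31700703  -2.71769308   4.56441516] [-0.57234489  2.57699141  0.11912985] [ 0.52945872 -0.13802348  0.08864442] 0.0008511177643375221 [-6.90799287e-03 -4.67056587e-04 -9.99976030e-01]
10 [179, 184, 183]
12 [176, 181, 179]
14 [171, 170, 168]
16 [166, 159, 157]
18 [168, 160, 157]
20 [176, 165, 164]
22 [177, 168, 167]
24 [153, 164, 147]
26 [91, 124, 94]
28 [35, 70, 43]
30 [11, 60, 26]
32 [10, 84, 32]
34 [19, 99, 39]
36 [93, 66, 28]
38 [167, 30, 22]
40 [174, 28, 23]
[[352.3, 152.8], [349.8, 164.1], [350.4, 172.6], [352.3, 171.6], [354.4, 153.3]]
```

```bash
python3 -c "
from bench import workorder; print(workorder.close_job())"
```

```text
the job is handed in; nothing more can be done
None
```

I handed the job in with the orange-edged plate standing on the slot floor, held upright against the bar at about 16 mm of travel, inside the 12–22 mm green zone. The hand-in returned no pass or fail verdict.

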